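# Gather the dropper bottles in one corner of the tote

### The arm

A 6-joint arm with a two-finger parallel gripper is mounted at the origin on a cart in front of the work surface, level with it; the furniture and walls round the work are solid. World frame = base frame: x ahead of the robot, y to its left, z up, the work surface at z = 0. Lengths are in m, angles in rad, forces in N, time in s.
With the tool pointing down it reaches from about 0.35 to 0.95 m from the base axis. Payload 17.4 kg.
Tool frame: the origin (TCP) lies at the very end of the fingers, on their centre line; the grasp point (between the pads) lies 19 mm behind it (robot.pinch_z is the distance from the TCP to the grasp point, in m); x points along the fingers, y is the direction in which the jaws open and shut, and the axes are right-handed (so a half turn about x gives the same grasp; the last joint's range is limited). The gripper opens to 93 mm and grips with 3 to 60 N. Pads are 15 mm wide; open, the fingers measure 128 mm over their backs; the gripper's body (75 mm by 188 mm) begins 65 mm behind the grasp point.
Start: joints at [1.065, 0.116, 1.442, -0, 1.584, -0.038], TCP at [0.304, 0.602, 0.219] pointing down, gripper open.
Joint ranges: [-2.83, 2.83], [-0.83, 2.19], [0.07, 2.5], [-1.14, 4.28], [0.01, 3], [-2.97, 2.97]. Speed limits (rad/s): [1.89, 1.89, 2.22, 3.14, 3.14, 3.14].

### API

Orientations are given as a rotation vector (axis times angle).
In Python, from bench import robot, vision gives the robot as it stands.
- The arm moves only by the tool move_arm, never from a script. Its argument "commands" is a list of rows, each an object with "slide": the shift along the world's x, y, z in mm, a list of three; "yaw": the turn about the world's z in rad. In form: [{"slide": [dx, dy, dz], "yaw": yaw}, ...]. A call has 1 to 10 rows; each row shifts and turns the commanded pose from where the row before left it; what a row does not reach is not made up. A row lasts 1/8 s, in which the tool goes at most 62.5 mm and 10.7 degrees, less where a joint would pass 70% of its speed; a pose out of reach is approached as far as the arm can. A call with a gripper value outside its range is refused whole. "jaw" is the finger opening in mm, from 0 to 93, set as the call begins (left out, the last holds). The fingers move at their own pace and stop on an object; the grip force is fixed at half the most. Time passes only in rows, so rows that do not move let the fingers close. It gives the time, the measured TCP pose, the force and the opening at its end, in the units of the state.
- robot.sense(): the state, without advancing time (a new reading comes with each control period).
- vision.camera(name): name is "scene" or "top" or "wrist"; returns a dict with "img" (480x640x3 uint8, red, green, blue), "fovy" (degrees; the focal length in pixels is half the picture's height over the tangent of half this angle, whatever the lens; pixels are square), "cx", "cy" (the principal point, pixels), "rvec" (rotation vector, rad) and "tvec" (3), from world to camera coordinates, as OpenCV has them. Camera axes: x right, y down, z forward; pixel columns grow to the right and rows downward; lengths in m; the calibration is good to about 2 mm. A picture is of the moment at which its call begins. There is no depth.
- robot.sign_off(): hands the job in, once; it reports no verdict.
The state is a dict: "time_s": time; "qpos": joint angles; "qd": joint speeds; "effort": joint torques, N m; "tool_pos": TCP position; "tool_rot": TCP orientation; "force": force on the tool from outside, world axes, zero at the start; "ft_torque": the same for the moment, N m; "opening": finger opening in m.
Only numpy, scipy, OpenCV 4.12 (cv2) and the standard library are available. Lean on these libraries where they do the work, as an engineer would, in place of code of your own. Each camera call takes 0.05 s, during which the arm holds its last target.

### The job

Pick up the yellow-capped dropper bottle that stands beside the small grey tote, lower it into the tote with the other two bottles and let it go. Then grip the tote by its orange corner tab and lift that corner, leaving the opposite blue corner low, until all three bottles have slid down into the blue corner. Finish while still holding the tote tilted and still by its tab (its low corner may rest on the worktop), and leave the two cups and the timer where they are.

Things in the scene. Friction and masses are not known exactly. Their poses are not given: they have to be found in the camera images.
- tote: Grey square open plastic tote, 190 x 190 mm, 50 mm high, 0.3 to 0.45 kg, loose. Origin: centre of its underside; z up; x and y along its walls. Inside 180 x 180 mm, smooth white floor 6 mm above the underside. The corner at +x +y is capped in blue, the one at -x -y carries the orange tab. With the tab lifted it pivots on the bottom point of the blue corner, at x = y = 95 mm, z = 0.
- tote_tab (a point): Grip point of the orange tab, at tote x = y = -93 mm, 75 mm above the underside, 25 mm above the rim. The tab is an upright plate 14 mm thick, 34 mm wide along the diagonal to the blue corner, top at 95 mm. Grip it across the 14 mm, fingers closing level and square to that diagonal; a firm grip carries the tote rigidly, so turn the gripper as it tilts; a light one lets it turn.
- tote_corner (a point): The blue corner inside the tote, where floor and both walls meet, at tote x = y = +90 mm, z = 6 mm. On the smooth inside the bottles start to slide or roll at 10 to 20 degrees of tilt along the diagonal; about 28 degrees is ample.
- yellow_mid (a point): Middle of the white dropper bottle with yellow cap (22 mm diameter body up to 46 mm, 58 mm tall with cap, about 20 g). It stands upright on the worktop beside the tote; point 29 mm above its foot on its axis; z runs from foot to cap.
- blue_mid (a point): Middle (half-way along) of the white dropper bottle with blue cap (22 mm diameter, 58 mm long, about 20 g), lying loose in the tote; z runs from foot to cap.
- amber_mid (a point): Middle (half-way along) of the amber dropper bottle with white cap (24 mm diameter, 62 mm long, about 25 g), lying loose in the tote; z runs from foot to cap.
- bottle_yellow: The same yellow-capped bottle; origin at the centre of its foot.
- bottle_blue: The same blue-capped bottle; origin at the centre of its foot.
- bottle_amber: The same amber bottle; origin at the centre of its foot.
- cup_red: Bystander: sample cup with red lid, 62 mm diameter, 68 mm high; origin at the centre of its underside.
- cup_yellow: Bystander: sample cup with yellow lid, 62 mm diameter, 68 mm high; origin at the centre of its underside.
- bench_timer: Bystander: small white timer, 62 x 66 x 18 mm; origin at the centre of its underside.
Things that resemble listed ones, but are neither listed nor needed, are in the scene too. What is shaped like the bottle_yellow but green or turquoise is not meant.

How it is judged:
By the outcome, as a careful person would: the job done as asked, in the order asked, and still so for the second after the job is handed in, while the arm keeps its last pose, push and grip.
It also fails if it takes over 58 s, if anything falls off the work surface, if the arm or the gripper's body presses on something with over 40 N, if the wrist force passes 120 N, or if a joint passes its speed limit or range.

## Working session

There is one attempt and no reset: what is moved stays moved. The work goes in short steps, Python scripts to look and compute and a tool call to move; the robot and the scene stay as the last step left them, time stands still between calls to the robot, and variables do not carry over. Pictures are saved under pics/ and viewed, and the job is handed in when it is done.

Besides the shell and the picture viewer there is one more tool, called as name([rows], argument=value, ...), one row to a line, values as JSON. move_arm: Moves the arm, as the interface text tells. Its arguments: {"type":"object","properties":{"commands":{"type":"array"},"jaw":{"type":"number"}},"required":["commands"]}

```bash
ls; mkdir -p pics; cat > h.py <<'E'
import numpy as np, cv2, pickle
from bench import robot, vision
def cap(n,tag):
    c=vision.camera(n); cv2.imwrite(f'pics/{tag}.png',c['img'][:,:,::-1]); pickle.dump(c,open(f'{tag}.pkl','wb')); return c
def K(c):
    f=240/np.tan(np.radians(c['fovy'])/2); return np.array([[f,0,c['cx']],[0,f,c['cy']],[0,0,1.]])
def ray(c,u,v):
    R=cv2.Rodrigues(np.array(c['rvec'],float))[0]; t=np.array(c['tvec'],float).ravel()
    return -R.T@t, R.T@np.linalg.inv(K(c))@[u,v,1]
def onz(c,u,v,z):
    o,d=ray(c,u,v); return (o+d*(z-o[2])/d[2]).round(4)
def proj(c,P):
    return cv2.projectPoints(np.array(P,float).reshape(-1,3),np.array(c['rvec'],float),np.array(c['tvec'],float),K(c),None)[0].reshape(-1,2).round(1)
def ld(t): return pickle.load(open(f'{t}.pkl','rb'))
E
python3 - <<'E'
from h import *
for n in ['scene','top','wrist']:
    c=cap(n,n+'0'); print(n,c['fovy'],c['cx'],c['cy'],ray(c,320,240))
print(robot.sense())
E
```

```text
pics
scene 47.05005134357636 307.16726204772283 236.7965096474567 (array([ 5.91634607e-04, -7.14319913e-01,  9.87033920e-01]), array([ 0.46801903,  0.5201    , -0.71486345]))
top 42.505684451911556 322.1941094841558 253.91735349978367 (array([ 0.34394098, -0.00765779,  1.50843353]), array([ 0.19432751, -0.00218993, -0.98119995]))
wrist 71.55045939278757 312.9766859632664 237.6188966252757 (array([0.23798411, 0.63582844, 0.38403645]), array([ 0.25790976, -0.10746808, -0.96043163]))
{'time_s': 0.15, 'qpos': array([ 1.06519996e+00,  1.16386056e-01,  1.44205575e+00, -1.07947829e-05,
        1.58399648e+00, -3.78165780e-02]), 'qd': array([ 0.00094441, -0.00154019, -0.0013424 ,  0.00237321,  0.00159209,
       -0.00023081]), 'effort': array([ 7.69883400e-06, -7.21762061e+01, -6.22952056e+01,  7.80489994e-02,
        2.23392982e-02, -9.09017604e-05]), 'tool_pos': array([0.30431746, 0.6023583 , 0.21810267]), 'tool_rot': array([ 0.36615002,  1.53971548, -0.36744382]), 'force': array([-0.45318735,  0.14641169, -0.08277515]), 'ft_torque': array([-0.02443716, -0.01656124,  0.03626766]), 'opening': 0.09284289273525748}
```

View pics/scene0.png

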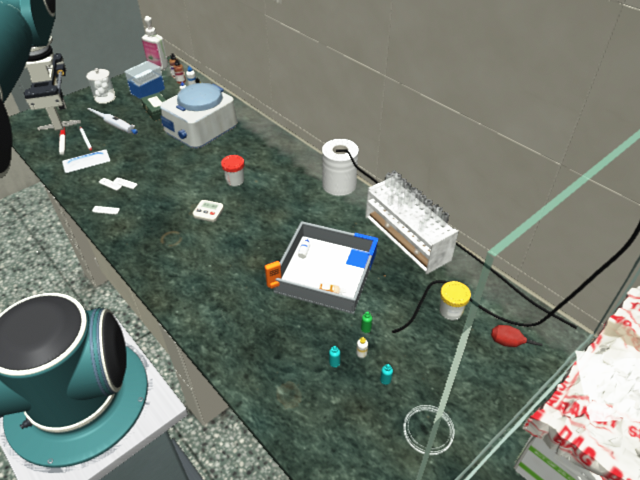

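View pics/top0.png

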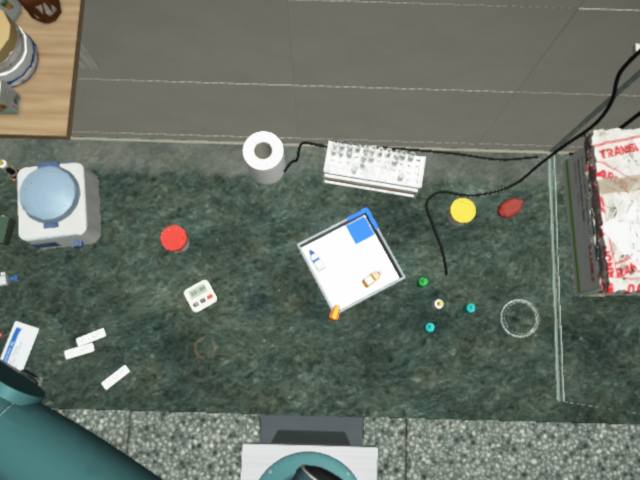

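View pics/wrist0.png

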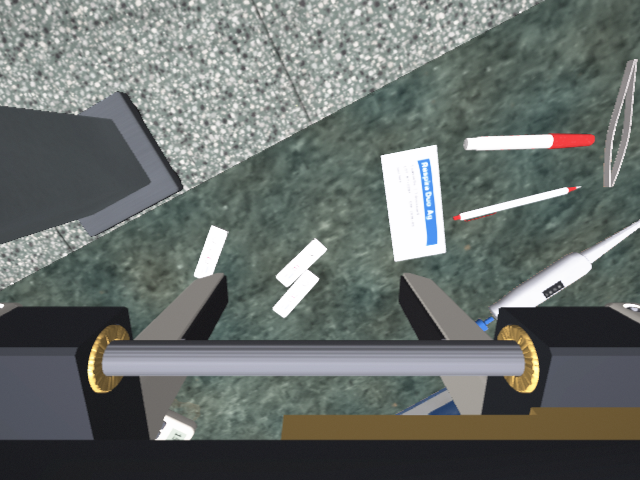

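```bash
python3 - <<'E'
from h import *
s=ld('scene0');t=ld('top0')
a=cv2.resize(t['img'][200:350,280:500],None,fx=3.6,fy=3.6,interpolation=cv2.INTER_CUBIC)
cv2.imwrite('pics/topc.png',a[:,:,::-1])
a=cv2.resize(s['img'][210:400,250:430],None,fx=3.1,fy=3.1,interpolation=cv2.INTER_CUBIC)
cv2.imwrite('pics/scenec.png',a[:,:,::-1])
for n,u,v in [('green',423,281.5),('yel',439,303.5),('turqA',430,327.5),('turqB',471,308)]: print(n,onz(t,u,v,.058))
for n,u,v in [('green',367,314),('yel',362,339),('turqA',335.5,348),('turqB',387.5,366)]: print(n,onz(s,u,v,.058))
E
```

```text
green [ 0.5382 -0.258   0.058 ]
yel [ 0.487  -0.2957  0.058 ]
turqA [ 0.4301 -0.2743  0.058 ]
turqB [ 0.4786 -0.3712  0.058 ]
green [ 0.5377 -0.2637  0.058 ]
yel [ 0.4862 -0.3006  0.058 ]
turqA [ 0.4321 -0.2809  0.058 ]
turqB [ 0.479  -0.3767  0.058 ]
```

View pics/topc.png

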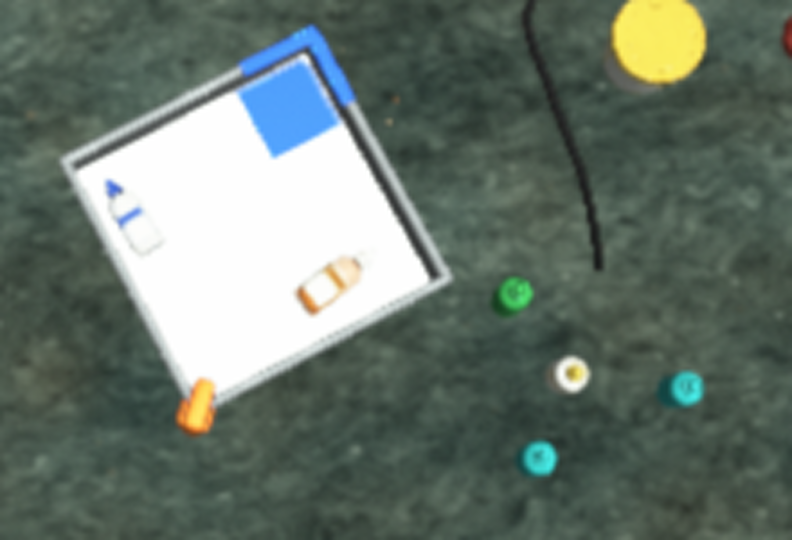

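View pics/scenec.png

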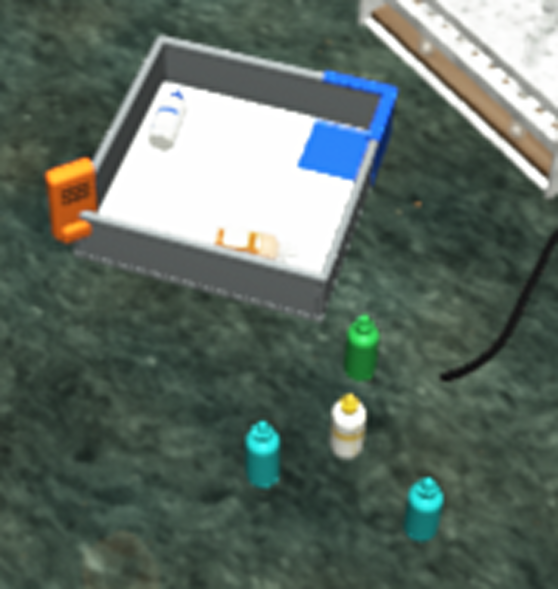

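```bash
cat >> h.py <<'E'
from scipy.spatial.transform import Rotation as Ro
def axes():
    s=robot.sense(); R=Ro.from_rotvec(s['tool_rot']).as_matrix(); return s,R
E
python3 - <<'E'
from h import *
from scipy.optimize import least_squares
s=ld('scene0');t=ld('top0')
T=lambda x,y:(x/3.6+280-.36,y/3.6+200-.36)
S=lambda x,y:(x/3.1+250-.34,y/3.1+210-.34)
# corner order (local, z)
obs=[(t,T(312,27),(95,95,50)),(t,T(62,160),(-95,95,50)),(t,T(452,278),(95,-95,50)),
 (s,S(397,90),(95,95,50)),(s,S(162,38),(-95,95,50)),(s,S(326,278),(95,-95,50)),(s,S(322,317),(95,-95,0))]
def w(p,l):
    c,n=np.cos(p[2]),np.sin(p[2]); x,y,z=np.array(l)/1000.
    return [p[0]+c*x-n*y,p[1]+n*x+c*y,z]
def f(p): return np.concatenate([ (proj(c,w(p,l))[0]-np.array(q)) for c,q,l in obs])
for th0 in np.arange(-3,3.2,.5):
    r=least_squares(f,[.56,-.05,th0]); 
    if r.cost<200: break
print(r.x,r.cost,r.fun.round(1))
p=r.x
for l in [(-93,-93,75),(-93,-93,95),(90,90,6),(0,0,6),(-95,-95,0)]:
    print(l,np.round(w(p,l),4),proj(t,w(p,l)),proj(s,w(p,l)))
d=p[2]+np.pi/4; print('diag deg',np.degrees(d))
for a,n in ((T(136,219),'blue'),(T(334,283),'amber')): print(n,onz(t,*a,.018))
st,R=axes(); print(R.round(3), st['tool_pos'])
E
```

```text
[ 0.56 -0.05  3.  ] 37714.48792905025 [   2.3  109.3   83.9   -5.5 -115.9   25.9  -83.1   61.4   63.4   41.7
 -102.9  -52.3  -99.8  -50.7]
(-93, -93, 75) [0.6652 0.0289 0.075 ] [[303.7 224.1]] [[318.7 209.5]]
(-93, -93, 95) [0.6652 0.0289 0.095 ] [[303.6 222.2]] [[318.7 203.4]]
(90, 90, 6) [ 0.4582 -0.1264  0.006 ] [[365.3 315.3]] [[295.9 310. ]]
(0, 0, 6) [ 0.56  -0.05   0.006] [[334.9 273. ]] [[307.9 267.7]]
(-95, -95, 0) [0.6675 0.0306 0.    ] [[303.6 229.8]] [[319.  230.5]]
diag deg 216.88733853924697
blue [ 0.5879 -0.0061  0.018 ]
amber [ 0.548  -0.1414  0.018 ]
[[-0.     0.451  0.893]
 [-0.001  0.893 -0.451]
 [-1.    -0.001 -0.   ]] [0.30431746 0.6023583  0.21810267]
```

```bash
sed -i 's/.reshape(-1,2).round(1)/.reshape(-1,2)/' h.py
cat > fit.py <<'E'
from h import *
from scipy.optimize import least_squares
def w(p,l):
    c,n=np.cos(p[2]),np.sin(p[2]); x,y,z=np.array(l)/1000.
    return [p[0]+c*x-n*y,p[1]+n*x+c*y,z]
def fit(obs,x0=(.56,-.07)):
    f=lambda p: np.concatenate([ (proj(c,w(p,l))[0]-np.array(q)) for c,q,l in obs])
    return min((least_squares(f,[*x0,a]) for a in np.arange(-3,3.2,.5)),key=lambda r:r.cost)
E
python3 - <<'E'
from fit import *
s=ld('scene0');t=ld('top0')
T=lambda x,y:(x/3.6+280-.36,y/3.6+200-.36)
S=lambda x,y:(x/3.1+250-.34,y/3.1+210-.34)
obs=[(t,T(312,27),(95,95,50)),(t,T(62,160),(-95,95,50)),(t,T(452,278),(95,-95,50)),
 (s,S(397,90),(95,95,50)),(s,S(162,38),(-95,95,50)),(s,S(326,278),(95,-95,50)),(s,S(322,317),(95,-95,0))]
r=fit(obs); p=r.x
print(p,r.cost,r.fun.round(1))
for l in [(-93,-93,75),(-93,-93,95),(90,90,6),(0,0,6),(-95,-95,0)]:
    print(l,np.round(w(p,l),4),proj(t,w(p,l)),proj(s,w(p,l)))
print('diag deg',np.degrees(p[2])+45)
E
```

```text
[ 0.58695138 -0.085384    5.22829154] 2.4044370697478614 [-0.   0.5  0.2 -0.7 -0.8 -0.8 -0.7  0.6 -0.1 -0.2  0.1 -0.2  0.4  1.3]
(-93, -93, 75) [ 0.4602 -0.0504  0.075 ] [[334.97066851 311.34370976]] [[273.39994262 269.70949151]]
(-93, -93, 95) [ 0.4602 -0.0504  0.095 ] [[335.2479186 310.642212 ]] [[272.85477312 263.63156202]]
(90, 90, 6) [ 0.7096 -0.1193  0.006 ] [[364.02918526 214.55676094]] [[373.13935488 252.88951647]]
(0, 0, 6) [ 0.587  -0.0854  0.006 ] [[349.50866951 262.57166323]] [[326.39483298 270.42186698]]
(-95, -95, 0) [ 0.4575 -0.0496  0.    ] [[333.65987542 314.92092922]] [[274.20368666 291.71325505]]
diag deg 344.55903941514066
```

move_arm([
  {"slide": [10, -50, 0], "yaw": 0.02},
  {"slide": [10, -50, 0], "yaw": 0.02},
  {"slide": [10, -50, 0], "yaw": 0.02},
  {"slide": [10, -50, 0], "yaw": 0.02},
  {"slide": [10, -50, 0], "yaw": 0.02},
  {"slide": [10, -50, 0], "yaw": 0.02},
  {"slide": [10, -50, 0], "yaw": 0.02},
  {"slide": [10, -50, 0], "yaw": 0.02},
  {"slide": [10, -50, 0], "yaw": 0.02},
  {"slide": [10, -50, 0], "yaw": 0.02},
], jaw=50)

```text
time_s: 1.4
tool_pos: [0.4043, 0.1009, 0.2187]
tool_rot: [0.21, 1.56, -0.209]
force: [0.8, 0.1, -0.0]
opening: 0.0499
```

move_arm([
  {"slide": [10, -50, 0], "yaw": 0},
  {"slide": [10, -50, 0], "yaw": 0},
  {"slide": [10, -50, 0], "yaw": 0},
  {"slide": [10, -50, 0], "yaw": 0},
  {"slide": [10, -50, 0], "yaw": 0},
  {"slide": [10, -50, 0], "yaw": 0},
  {"slide": [10, -50, 0], "yaw": 0},
  {"slide": [10, -50, 0], "yaw": 0},
  {"slide": [0, 0, 0], "yaw": 0},
  {"slide": [0, 0, 0], "yaw": 0},
])

```text
time_s: 2.65
tool_pos: [0.4842, -0.2972, 0.2183]
tool_rot: [0.211, 1.561, -0.21]
force: [-0.4, -0.5, -0.3]
opening: 0.0497
```

```bash
python3 - <<'E'
from h import *
c=cap('wrist','w1'); s,R=axes(); print(s['tool_pos'],R.round(3),s['time_s'],s['opening'],s['qpos'].round(2)); print(proj(c,[.487,-.298,.058]),proj(c,[.487,-.298,0]))
E
```

```text
[ 0.48427734 -0.29683579  0.21858805] [[-0.     0.264  0.964]
 [ 0.     0.964 -0.264]
 [-1.     0.    -0.   ]] 2.7 0.04992236373203873 [-0.59 -0.12  1.67  0.    1.58 -1.9 ]
[[313.22108097 223.4302377 ]] [[313.15302037 212.05369541]]
```

View pics/w1.png

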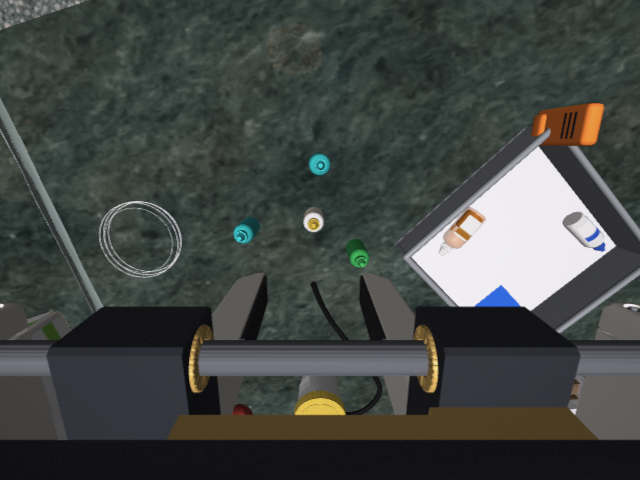

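The wrist view shows the yellow-tipped white bottle at (313,224), exactly where I predicted it. Green is at (358,255) and the turquoise ones at (319,164) and (244,234), all clear of the finger lines.

move_arm([
  {"slide": [3, -1, -30], "yaw": 0},
  {"slide": [0, 0, -40], "yaw": 0},
  {"slide": [0, 0, -40], "yaw": 0},
  {"slide": [0, 0, -40], "yaw": 0},
  {"slide": [0, 0, -30], "yaw": 0},
  {"slide": [0, 0, -16], "yaw": 0},
  {"slide": [0, 0, -10], "yaw": 0},
  {"slide": [0, 0, 0], "yaw": 0},
])

```text
time_s: 3.7
tool_pos: [0.4875, -0.2983, 0.0129]
tool_rot: [0.21, 1.56, -0.21]
force: [0.2, 0.6, 0.4]
opening: 0.0503
```

move_arm([
  {"slide": [0, 0, 0], "yaw": 0},
  {"slide": [0, 0, 0], "yaw": 0},
  {"slide": [0, 0, 0], "yaw": 0},
  {"slide": [0, 0, 0], "yaw": 0},
  {"slide": [0, 0, 0], "yaw": 0},
], jaw=10)

```text
time_s: 4.32
tool_pos: [0.4875, -0.2986, 0.0129]
tool_rot: [0.21, 1.56, -0.21]
force: [-0.7, -0.0, 3.4]
opening: 0.0212
```

```bash
python3 - <<'E'
from h import *
c=cap('scene','s2'); a=cv2.resize(c['img'][210:400,250:450],None,fx=3,fy=3); cv2.imwrite('pics/s2c.png',a[:,:,::-1])
E
```

```text
(no output)
```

View pics/s2c.png

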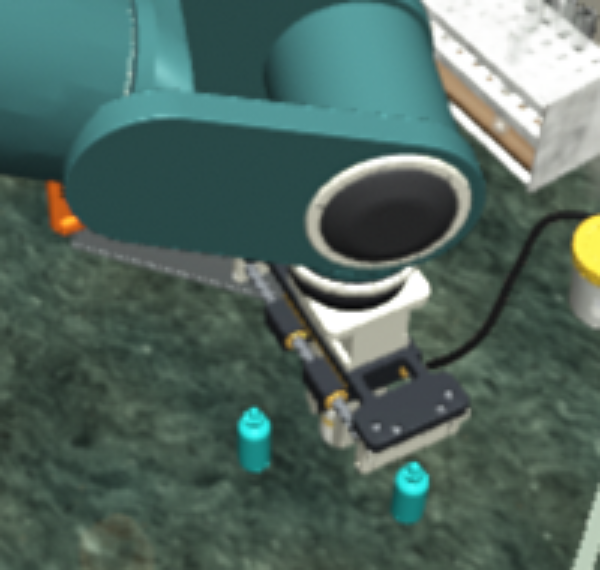

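The scene view shows the gripper closed on the bottle at 21 mm, with the turquoise neighbours at crop (255,440) and (410,492) undisturbed. Next I lift and carry.

move_arm([
  {"slide": [0, 0, 15], "yaw": 0},
  {"slide": [0, 0, 30], "yaw": 0},
  {"slide": [0, 0, 35], "yaw": 0},
  {"slide": [0, 0, 30], "yaw": 0},
  {"slide": [13, 20, 0], "yaw": 0},
  {"slide": [25, 38, 0], "yaw": 0},
  {"slide": [30, 46, 0], "yaw": 0},
  {"slide": [30, 46, 0], "yaw": 0},
  {"slide": [22, 34, 0], "yaw": 0},
  {"slide": [13, 20, 0], "yaw": 0},
])

```text
time_s: 5.62
tool_pos: [0.6211, -0.0929, 0.1234]
tool_rot: [0.209, 1.56, -0.209]
force: [0.4, -0.3, -0.1]
opening: 0.0209
```

move_arm([
  {"slide": [0, 0, 0], "yaw": 0},
  {"slide": [0, 0, 0], "yaw": 0},
])

```text
time_s: 5.88
tool_pos: [0.62, -0.0954, 0.1228]
tool_rot: [0.21, 1.561, -0.211]
force: [-0.1, -0.2, -0.9]
opening: 0.021
```

```bash
python3 - <<'E'
from h import *
c=cap('scene','s3'); a=cv2.resize(c['img'][150:400,220:450],None,fx=2.3,fy=2.3); cv2.imwrite('pics/s3c.png',a[:,:,::-1])
c=cap('wrist','w3')
E
```

```text
(no output)
```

View pics/s3c.png

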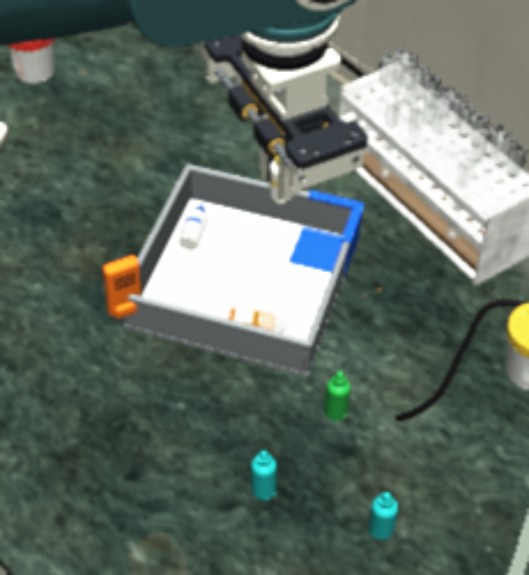

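View pics/w3.png

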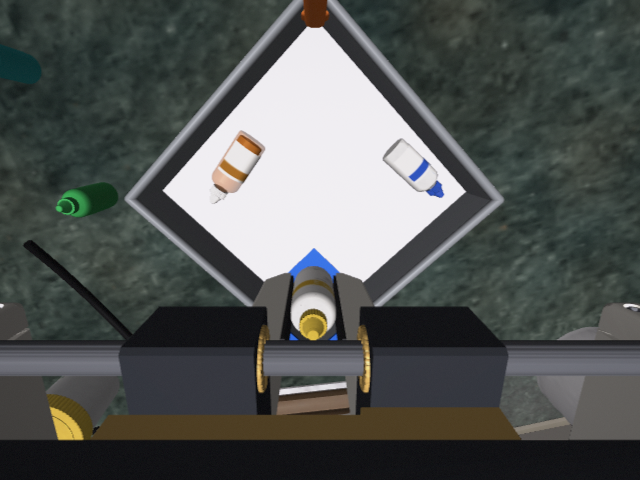

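The bottle is upright between the fingers at (313,300). In the tote, amber (237,165) and blue (415,165) are both clear of the spot below.

move_arm([
  {"slide": [0, 0, -30], "yaw": 0},
  {"slide": [0, 0, -35], "yaw": 0},
  {"slide": [0, 0, -20], "yaw": 0},
  {"slide": [0, 0, -10], "yaw": 0},
  {"slide": [0, 0, -5], "yaw": 0},
  {"slide": [0, 0, -3], "yaw": 0},
  {"slide": [0, 0, 0], "yaw": 0},
  {"slide": [0, 0, 0], "yaw": 0},
])

```text
time_s: 6.98
tool_pos: [0.6207, -0.0945, 0.0202]
tool_rot: [0.21, 1.56, -0.21]
force: [0.1, -0.3, 0.0]
opening: 0.0211
```

move_arm([
  {"slide": [0, 0, 0], "yaw": 0},
  {"slide": [0, 0, 0], "yaw": 0},
  {"slide": [0, 0, 0], "yaw": 0},
  {"slide": [0, 0, 20], "yaw": 0},
  {"slide": [0, 0, 40], "yaw": 0},
  {"slide": [0, 0, 50], "yaw": 0},
  {"slide": [0, 0, 40], "yaw": 0},
], jaw=45)

```text
time_s: 7.85
tool_pos: [0.6206, -0.0945, 0.1735]
tool_rot: [0.21, 1.558, -0.21]
force: [-0.4, 0.1, 0.2]
opening: 0.0448
```

move_arm([
  {"slide": [-20, 6, 0], "yaw": 0},
  {"slide": [-40, 11, 0], "yaw": 0},
  {"slide": [-40, 11, 0], "yaw": 0},
  {"slide": [-40, 11, 0], "yaw": 0},
  {"slide": [-20, 5, 0], "yaw": 0},
  {"slide": [0, 0, 0], "yaw": 0},
  {"slide": [0, 0, 0], "yaw": 0},
])

```text
time_s: 8.72
tool_pos: [0.461, -0.0507, 0.1705]
tool_rot: [0.21, 1.559, -0.21]
force: [-0.5, 0.8, 0.1]
opening: 0.0452
```

```bash
python3 - <<'E'
from h import *
c=cap('scene','s4'); a=cv2.resize(c['img'][150:400,220:450],None,fx=2.3,fy=2.3); cv2.imwrite('pics/s4c.png',a[:,:,::-1])
c=cap('wrist','w4'); s,R=axes(); print(s['tool_pos'],R[:,1]); 
P=np.array([.4602,-.0504,.095]); d=np.array([.964,-.266,0]);e=np.array([.266,.964,0])
print(proj(c,[P,P+.017*d,P-.017*d,P+.007*e,P-.007*e]).round(1).tolist())
E
```

```text
[ 0.46099132 -0.05071114  0.16985215] [ 2.64753039e-01  9.64316248e-01 -3.39078319e-05]
[[313.5, 244.3], [313.5, 265.4], [313.5, 222.4], [322.8, 244.4], [304.3, 244.3]]
```

View pics/s4c.png

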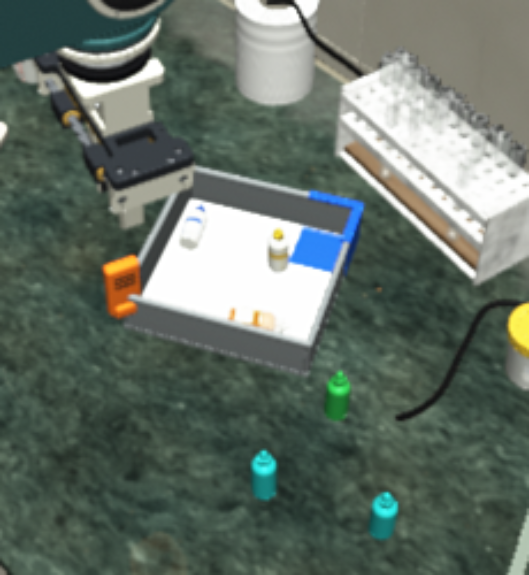

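View pics/w4.png

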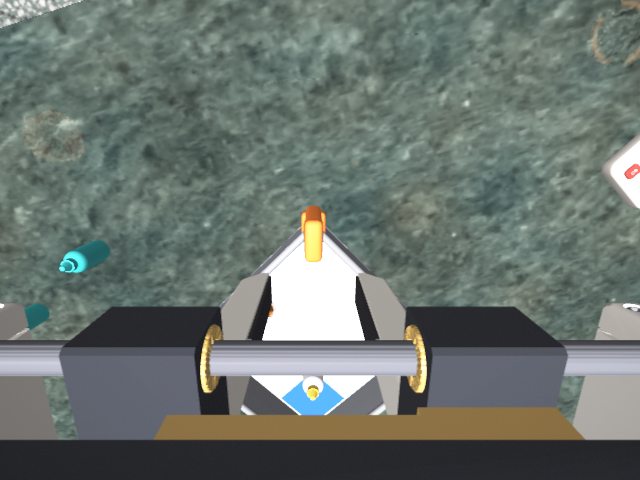

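Yellow stands upright in the tote at crop (278,250). The wrist view puts the tab at (313,240), as predicted and square to the fingers, so I lower onto it.

move_arm([
  {"slide": [-2, 0, -30], "yaw": 0},
  {"slide": [0, 0, -35], "yaw": 0},
  {"slide": [0, 0, -25], "yaw": 0},
  {"slide": [0, 0, -15], "yaw": 0},
  {"slide": [0, 0, -9], "yaw": 0},
  {"slide": [0, 0, 0], "yaw": 0},
  {"slide": [0, 0, 0], "yaw": 0},
])

```text
time_s: 9.7
tool_pos: [0.4589, -0.0506, 0.0565]
tool_rot: [0.21, 1.559, -0.21]
force: [-0.4, 1.8, 0.0]
opening: 0.0452
```

move_arm([
  {"slide": [0, 0, 0], "yaw": 0},
  {"slide": [0, 0, 0], "yaw": 0},
  {"slide": [0, 0, 0], "yaw": 0},
  {"slide": [0, 0, 0], "yaw": 0},
  {"slide": [0, 0, 0], "yaw": 0},
  {"slide": [0, 0, 0], "yaw": 0},
], jaw=5)

```text
time_s: 10.45
tool_pos: [0.4584, -0.0505, 0.0557]
tool_rot: [0.21, 1.561, -0.21]
force: [-1.2, 0.8, 2.6]
opening: 0.0142
```

```bash
python3 - <<'E'
from h import *
c=cap('scene','s5'); a=cv2.resize(c['img'][150:400,220:450],None,fx=2.3,fy=2.3); cv2.imwrite('pics/s5c.png',a[:,:,::-1])
s,R=axes(); print(s['tool_pos'],s['time_s'])
a0=np.arctan2(75,188*2**.5);r=np.hypot(75,188*2**.5);d=np.array([.964,-.266])
prev=0
for th in (2,4,8,12,16,20,24,28,30):
    A=a0+np.radians(th); dd=r*(np.cos(a0)-np.cos(A)); print(th,(d*dd).round(1),round(r*np.sin(A)-75,1))
E
```

```text
[ 0.45842512 -0.05048797  0.05574404] 10.5
2 [ 2.7 -0.7] 9.2
4 [ 5.7 -1.6] 18.4
8 [12.6 -3.5] 36.3
12 [20.6 -5.7] 53.6
16 [29.9 -8.2] 70.4
20 [ 40.2 -11.1] 86.4
24 [ 51.6 -14.2] 101.7
28 [ 63.9 -17.6] 116.0
30 [ 70.5 -19.4] 122.9
```

View pics/s5c.png

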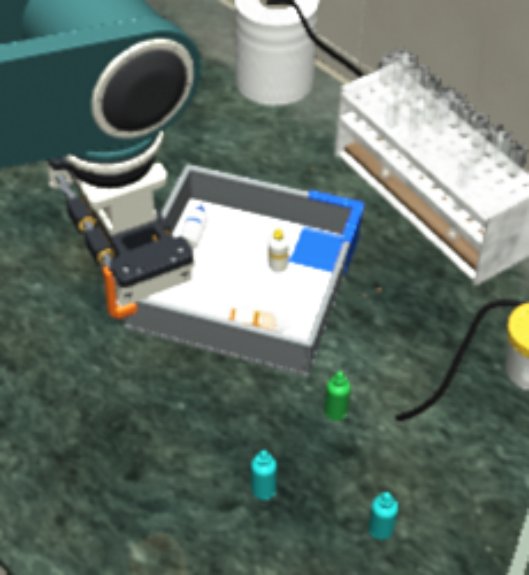

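move_arm([
  {"slide": [1, 0, 4], "yaw": 0},
  {"slide": [2, -1, 5], "yaw": 0},
  {"slide": [3, -1, 9], "yaw": 0},
  {"slide": [3, -1, 9], "yaw": 0},
  {"slide": [4, -1, 9], "yaw": 0},
  {"slide": [0, 0, 0], "yaw": 0},
  {"slide": [0, 0, 0], "yaw": 0},
])

```text
time_s: 11.38
tool_pos: [0.4712, -0.0545, 0.0914]
tool_rot: [0.21, 1.561, -0.21]
force: [-0.5, -0.4, -3.4]
opening: 0.0136
```

```bash
python3 - <<'E'
from h import *
c=cap('scene','s6'); a=cv2.resize(c['img'][150:400,220:450],None,fx=2.3,fy=2.3); cv2.imwrite('pics/s6c.png',a[:,:,::-1])
s,R=axes(); print(s['tool_pos'],s['time_s'],s['force'],s['ft_torque'])
E
```

```text
[ 0.47115765 -0.054473    0.09128576] 11.425 [ 0.45742457  0.06364819 -3.61286322] [ 0.17294993  0.38391382 -0.07260024]
```

View pics/s6c.png

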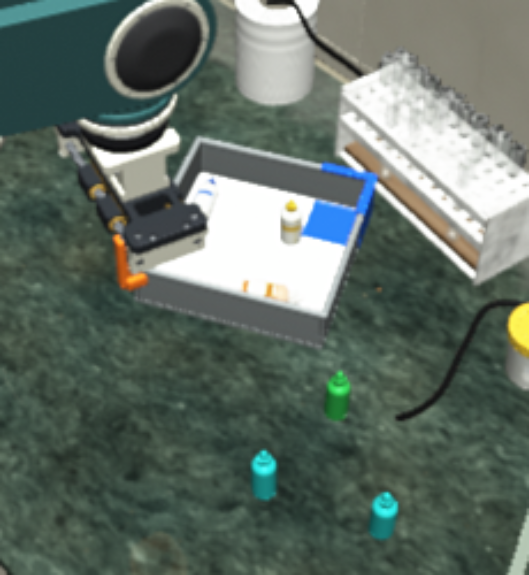

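The blue corner went from crop (363,205) to (375,178), so the grip is rigid and the tote rose level. The wrist carries all of its weight (3.6 N). I'll set it back down and try a lighter hold.

move_arm([
  {"slide": [0, 0, -12], "yaw": 0},
  {"slide": [0, 0, -12], "yaw": 0},
  {"slide": [0, 0, -8], "yaw": 0},
  {"slide": [0, 0, -3], "yaw": 0},
  {"slide": [0, 0, 0], "yaw": 0},
  {"slide": [0, 0, 0], "yaw": 0},
])

```text
time_s: 12.18
tool_pos: [0.4715, -0.0546, 0.0569]
tool_rot: [0.21, 1.56, -0.21]
force: [0.8, -0.6, -3.4]
opening: 0.0138
```

move_arm([
  {"slide": [0, 0, 0], "yaw": 0},
  {"slide": [0, 0, 0], "yaw": 0},
  {"slide": [0, 0, 0], "yaw": 0},
  {"slide": [0, 0, 0], "yaw": 0},
], jaw=13.5)

```text
time_s: 12.68
tool_pos: [0.4714, -0.0545, 0.0567]
tool_rot: [0.21, 1.56, -0.21]
force: [-1.2, 0.2, -2.2]
opening: 0.014
```

move_arm([
  {"slide": [0, 0, 4], "yaw": 0},
  {"slide": [1, 0, 5], "yaw": 0},
  {"slide": [1, 0, 5], "yaw": 0},
  {"slide": [1, 0, 4], "yaw": 0},
  {"slide": [0, 0, 0], "yaw": 0},
  {"slide": [0, 0, 0], "yaw": 0},
])

```text
time_s: 13.42
tool_pos: [0.4744, -0.0545, 0.0746]
tool_rot: [0.21, 1.56, -0.21]
force: [-0.5, -0.1, -1.6]
opening: 0.0141
```

```bash
python3 - <<'E'
from h import *
c=cap('scene','s7'); a=cv2.resize(c['img'][150:400,220:450],None,fx=2.3,fy=2.3); cv2.imwrite('pics/s7c.png',a[:,:,::-1])
s,R=axes(); print(s['tool_pos'],s['time_s'],s['force'],s['ft_torque'],s['opening'])
E
```

```text
[ 0.47441507 -0.05451883  0.07461582] 13.475 [-1.08100072 -0.19601479 -2.09496612] [-0.0388156  -0.10380196 -0.06852089] 0.013881953123386376
```

View pics/s7c.png

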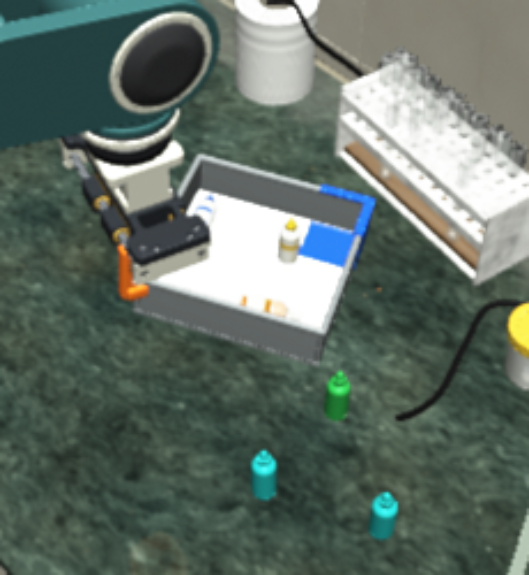

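The wrist now carries only about half the weight (2 N) and the blue corner stays down, so the tab is turning in the lighter grip. I continue along the arc.

move_arm([
  {"slide": [2, -1, 5], "yaw": 0},
  {"slide": [2, 0, 5], "yaw": 0},
  {"slide": [2, -1, 5], "yaw": 0},
  {"slide": [2, 0, 4], "yaw": 0},
  {"slide": [2, -1, 4], "yaw": 0},
  {"slide": [2, 0, 4], "yaw": 0},
  {"slide": [2, -1, 4], "yaw": 0},
  {"slide": [2, -1, 4], "yaw": 0},
  {"slide": [0, 0, 0], "yaw": 0},
])

```text
time_s: 14.6
tool_pos: [0.4907, -0.0596, 0.11]
tool_rot: [0.21, 1.56, -0.21]
force: [-0.6, 0.0, -0.8]
opening: 0.014
```

```bash
python3 - <<'E'
from h import *
c=cap('scene','s8'); a=cv2.resize(c['img'][150:400,220:450],None,fx=2.3,fy=2.3); cv2.imwrite('pics/s8c.png',a[:,:,::-1])
s,R=axes(); print(s['tool_pos'],s['time_s'],s['force'],s['ft_torque'],s['opening'])
E
```

```text
[ 0.49059022 -0.05956753  0.10982886] 14.65 [ 0.09016936  0.25144474 -0.70499398] [ 0.03042594 -0.13452145  0.02938583] 0.013736680307887009
```

View pics/s8c.png

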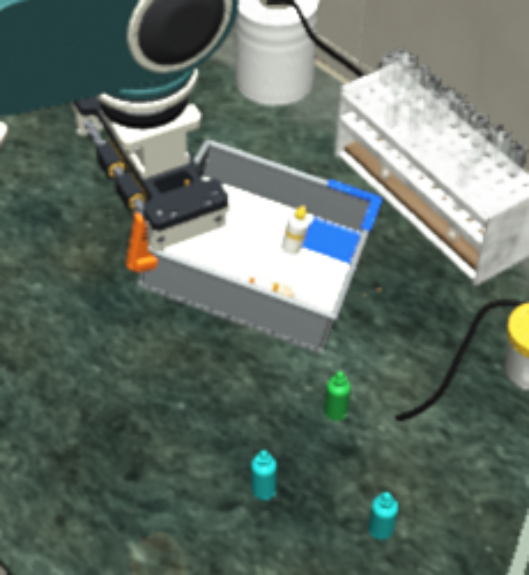

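The tilt is growing and the tote's low corner stays put at crop (375,200). I continue.

move_arm([
  {"slide": [2, -1, 4], "yaw": 0},
  {"slide": [2, 0, 4], "yaw": 0},
  {"slide": [2, -1, 4], "yaw": 0},
  {"slide": [2, 0, 4], "yaw": 0},
  {"slide": [3, -1, 4], "yaw": 0},
  {"slide": [3, -1, 5], "yaw": 0},
  {"slide": [3, -1, 4], "yaw": 0},
  {"slide": [3, -1, 4], "yaw": 0},
  {"slide": [0, 0, 0], "yaw": 0},
])

```text
time_s: 15.78
tool_pos: [0.5107, -0.0656, 0.143]
tool_rot: [0.21, 1.56, -0.21]
force: [-0.4, 0.4, -1.1]
opening: 0.0138
```

```bash
python3 - <<'E'
from h import *
c=cap('scene','s9'); a=cv2.resize(c['img'][150:400,220:450],None,fx=2.3,fy=2.3); cv2.imwrite('pics/s9c.png',a[:,:,::-1])
s,R=axes(); print(s['tool_pos'],s['time_s'],s['force'],s['ft_torque'],s['opening'])
c=cap('wrist','w9');
E
```

```text
[ 0.51058756 -0.06556012  0.14277727] 15.825 [-0.34189899 -0.10359034 -0.62838622] [ 0.0963128  -0.2022636   0.07013547] 0.014012811243988465
```

View pics/s9c.png

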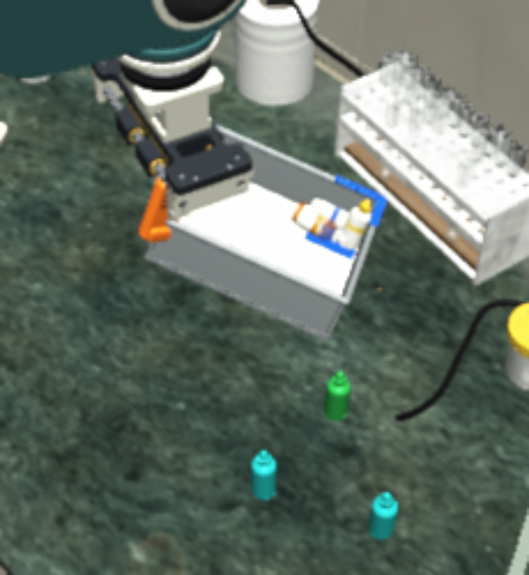

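View pics/w9.png

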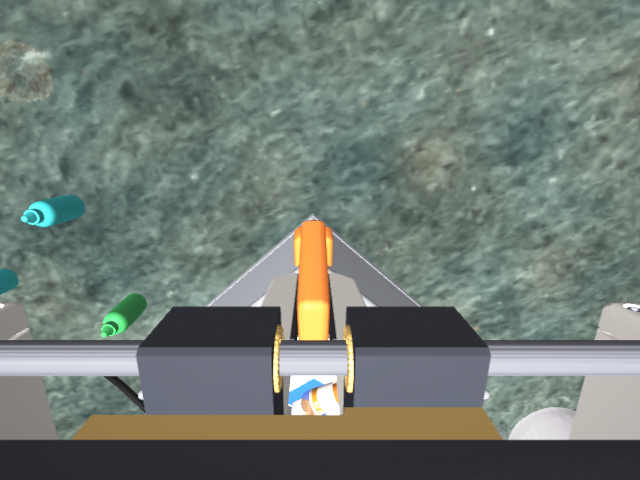

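The bottles have slid to the blue corner, at about crop (345,215). I continue to about 28° so they bunch up.

move_arm([
  {"slide": [3, -1, 4], "yaw": 0},
  {"slide": [3, 0, 4], "yaw": 0},
  {"slide": [3, -1, 4], "yaw": 0},
  {"slide": [3, -1, 4], "yaw": 0},
  {"slide": [3, -1, 4], "yaw": 0},
  {"slide": [3, -1, 4], "yaw": 0},
  {"slide": [3, -1, 3], "yaw": 0},
  {"slide": [3, -1, 3], "yaw": 0},
  {"slide": [0, 0, 0], "yaw": 0},
  {"slide": [0, 0, 0], "yaw": 0},
])

```text
time_s: 17.12
tool_pos: [0.5345, -0.0726, 0.1727]
tool_rot: [0.21, 1.56, -0.21]
force: [0.3, -0.1, -0.8]
opening: 0.0137
```

```bash
python3 - <<'E'
from h import *
c=cap('scene','s10'); a=cv2.resize(c['img'][180:330,270:430],None,fx=3.7,fy=3.7,interpolation=cv2.INTER_CUBIC); cv2.imwrite('pics/s10c.png',a[:,:,::-1])
s,R=axes(); print(s['tool_pos'],s['time_s'],s['force'],s['ft_torque'],s['opening'])
c=cap('top','t10'); a=cv2.resize(c['img'][180:330,270:430],None,fx=3.7,fy=3.7,interpolation=cv2.INTER_CUBIC); cv2.imwrite('pics/t10c.png',a[:,:,::-1])
E
```

```text
[ 0.53443692 -0.07252568  0.17267783] 17.175 [ 0.53350175  0.2445502  -1.95350325] [ 0.01740228 -0.17626276  0.08443652] 0.014059336147498666
```

View pics/s10c.png

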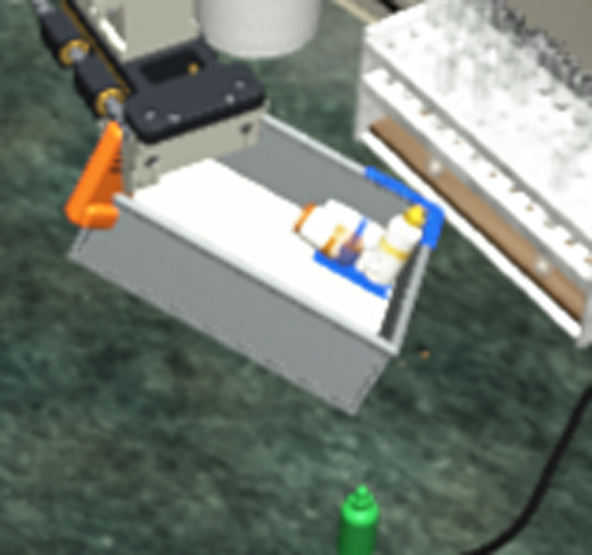

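View pics/t10c.png

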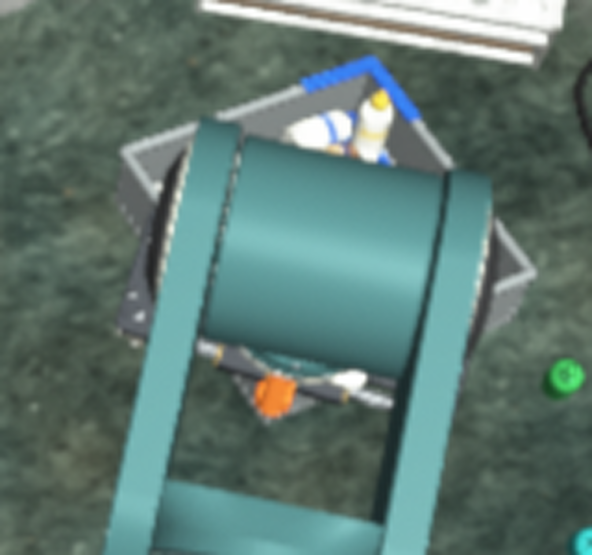

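```bash
cat > an.py <<'E'
from h import *
from scipy.optimize import least_squares
s=ld('scene0');t=ld('top0')
T=lambda x,y:np.array((x/3.7+270-.36,y/3.7+180-.36))
obs=[(t,T(373,58),(95,95,50)),(t,T(122,150),(-95,95,50)),(t,T(536,271),(95,-95,50)),(t,T(270,422),(-95,-95,0)),
 (s,T(445,207),(95,95,50)),(s,T(397,353),(95,-95,50)),(s,T(352,413),(95,-95,0)),(s,T(70,258),(-95,-95,0))]
def W(p,l): return Ro.from_rotvec(p[3:]).apply(np.array(l)/1000.)+p[:3]
def f(p): return np.concatenate([(proj(c,W(p,l))[0]-q) for c,q,l in obs])
d=np.array([.964,-.266,0]); e=np.array([.266,.964,0])
R0=Ro.from_rotvec(e*np.radians(25))*Ro.from_euler('z',5.228)
r=least_squares(f,[.6,-.09,.06,*R0.as_rotvec()]); p=r.x
E
python3 - <<'E'
from an import *
print(p.round(3),r.cost,r.fun.round(1))
R=Ro.from_rotvec(p[3:]); print('tilt',np.degrees(np.arccos(R.as_matrix()[2,2])),'pivot',W(p,(95,95,0)),'tabpt',W(p,(-93,-93,75)),W(p,(-93,-93,95)))
print('bottoms z',W(p,(95,-95,0))[2],W(p,(-95,95,0))[2])
def hit(c,q,h):  # point at tote-local height h mm
    o,dd=ray(c,*q); o=R.inv().apply(o-p[:3]); dd=R.inv().apply(dd); return ((o+dd*(h/1000-o[2])/dd[2])*1000).round(0)
print('yel tip t',hit(t,T(380,98),64),'s',hit(s,T(415,213),64)); print('yel foot s',hit(s,T(378,280),6))
print('yel tip lying', hit(t,T(380,98),17))
print('blue cap end/foot t',hit(t,T(348,122),17),hit(t,T(295,137),17))
print('amber s',hit(s,T(305,220),18),hit(s,T(350,245),18))
E
```

```text
[ 0.611 -0.094  0.065 -0.111  0.483 -1.026] 2.302112402948537 [-0.2  0.   0.7 -0.6  0.1  0.2 -0.8  0.5 -0.9 -0.   0.  -0.3  1.3  0.5
 -0.2 -0.2]
tilt 27.143359080398934 pivot [ 0.72621493 -0.12398932  0.00387531] tabpt [ 0.53005209 -0.0739341   0.19183174] [ 0.53877597 -0.0766077   0.20962909]
bottoms z 0.06291026496094028 0.06734623100223557
yel tip t [71. 55. 64.] s [77. 41. 64.]
yel foot s [80. 48.  6.]
yel tip lying [103.  84.  17.]
blue cap end/foot t [71. 75. 17.] [31. 79. 17.]
amber s [20. 50. 18.] [53. 49. 18.]
```

Fit: tilt 27°, pivot corner on the worktop, and the tab grip point matches the grasp point to about 4 mm, so there is no slip. Yellow stands at tote (78,48), blue's middle is at about (52,78) and amber's at about (38,50). A few more degrees should settle amber further in.

move_arm([
  {"slide": [3, -1, 4], "yaw": 0},
  {"slide": [4, -1, 4], "yaw": 0},
  {"slide": [4, -1, 4], "yaw": 0},
  {"slide": [4, -1, 4], "yaw": 0},
  {"slide": [4, -1, 3], "yaw": 0},
  {"slide": [0, 0, 0], "yaw": 0},
  {"slide": [0, 0, 0], "yaw": 0},
  {"slide": [0, 0, 0], "yaw": 0},
  {"slide": [0, 0, 0], "yaw": 0},
])

```text
time_s: 18.35
tool_pos: [0.5534, -0.0775, 0.1917]
tool_rot: [0.21, 1.56, -0.21]
force: [1.4, 0.1, -1.7]
opening: 0.0141
```

```bash
python3 - <<'E'
from h import *
c=cap('scene','s11'); a=cv2.resize(c['img'][180:330,270:430],None,fx=3.7,fy=3.7,interpolation=cv2.INTER_CUBIC); cv2.imwrite('pics/s11c.png',a[:,:,::-1])
s,R=axes(); print(s['tool_pos'],s['time_s'],s['force'],s['ft_torque'],s['opening'])
c=cap('top','t11'); a=cv2.resize(c['img'][180:330,270:430],None,fx=3.7,fy=3.7,interpolation=cv2.INTER_CUBIC); cv2.imwrite('pics/t11c.png',a[:,:,::-1])
E
```

```text
[ 0.55335392 -0.07753268  0.19169058] 18.4 [-0.22547667  0.4819217  -0.89218682] [-0.0600762  -0.24527354  0.0152602 ] 0.013823738799397666
```

View pics/s11c.png

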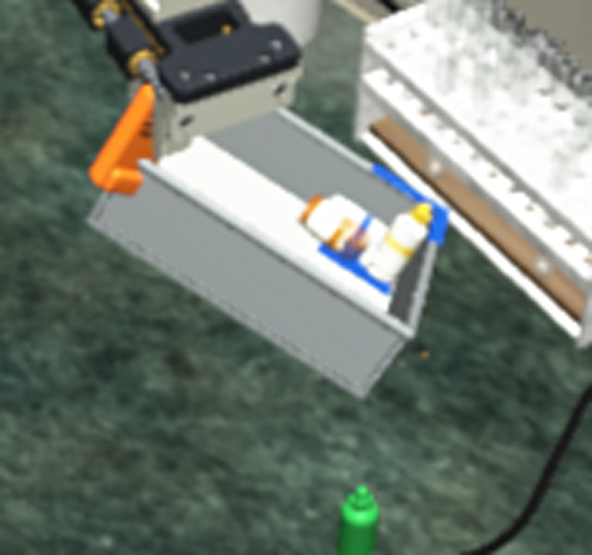

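View pics/t11c.png

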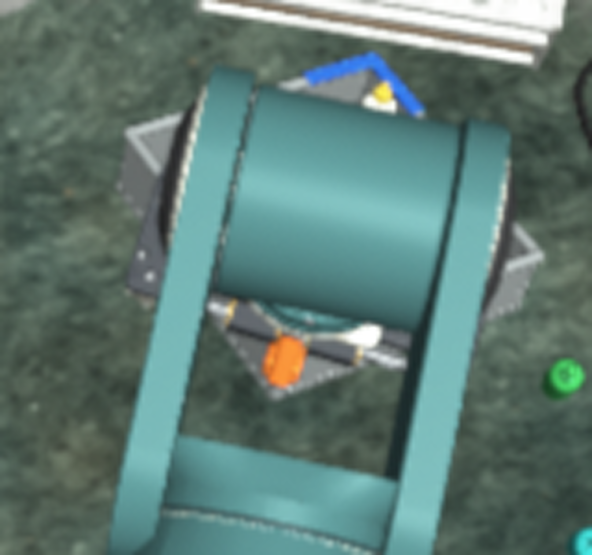

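```bash
python3 - <<'E'
from h import *
import an; from an import T,W,s,t,proj
obs=[(t,T(373,54),(95,95,50)),(t,T(125,130),(-95,95,50)),(t,T(543,253),(95,-95,50)),(t,T(278,398),(-95,-95,0)),
 (s,T(448,208),(95,95,50)),(s,T(410,337),(95,-95,50)),(s,T(364,398),(95,-95,0)),(s,T(90,222),(-95,-95,0))]
an.obs=obs
r=an.least_squares(an.f,an.p); p=r.x; R=Ro.from_rotvec(p[3:])
print(r.cost,'tilt',np.degrees(np.arccos(R.as_matrix()[2,2])),W(p,(95,95,0)),'tab',W(p,(-93,-93,75)))
img=cv2.resize(ld('s11')['img'][205:280,340:400],None,fx=8,fy=8,interpolation=cv2.INTER_CUBIC)[:,:,::-1].copy()
def dr(l,col):
    q=proj(s,W(p,l))[0]; q=((q-[340,205])*8+4).astype(int); cv2.circle(img,tuple(int(v) for v in q),3,col,-1)
import sys
# candidate placements: axis endpoints
for l in [(80,48,6),(80,48,64)]: dr(l,(0,255,255))
for l in [(22,79,17),(80,79,17)]: dr(l,(255,0,0))
for l in [(12,54,18),(74,54,18)]: dr(l,(0,0,255))
for l in [(90,90,6),(90,50,6),(50,90,6)]: dr(l,(0,255,0))
cv2.imwrite('pics/s11d.png',img)
E
```

```text
2.209723944339721 tilt 33.09775027041756 [ 0.72544599 -0.12263954  0.00340369] tab [ 0.54871044 -0.07948641  0.21128671]
```

View pics/s11d.png

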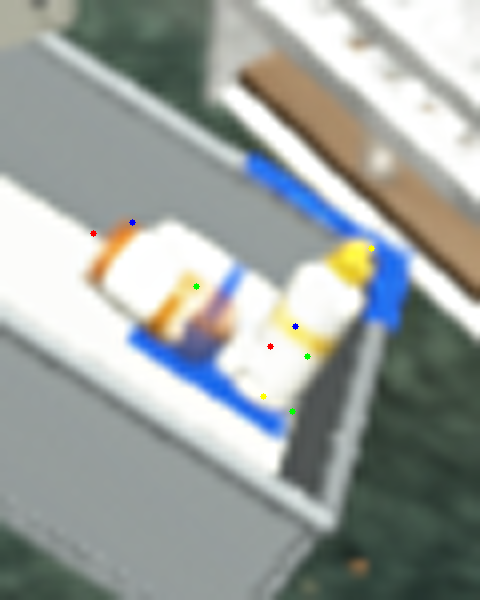

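move_arm([
  {"slide": [0, 0, 0], "yaw": 0},
  {"slide": [0, 0, 0], "yaw": 0},
  {"slide": [0, 0, 0], "yaw": 0},
  {"slide": [0, 0, 0], "yaw": 0},
  {"slide": [0, 0, 0], "yaw": 0},
  {"slide": [0, 0, 0], "yaw": 0},
], jaw=10)

```text
time_s: 19.2
tool_pos: [0.5534, -0.0775, 0.1916]
tool_rot: [0.21, 1.561, -0.21]
force: [0.8, -0.6, -1.8]
opening: 0.0138
```

```bash
python3 - <<'E'
from h import *
c=cap('scene','s12'); s,R=axes(); print(s['tool_pos'],s['time_s'],s['force'],s['opening'])
a,b=ld('s11')['img'].astype(int),c['img'].astype(int); print('change in tote region',np.abs(a-b)[180:330,270:430].mean(), np.abs(a-b)[180:330,270:430].max())
t=cap('top','t12'); o=ld('top0')['img'].astype(int); d=np.abs(t['img'].astype(int)-o)
for n,(u,v) in dict(red=(174,238),yel=(463,210),timer=(200,296)).items(): print(n,d[v-20:v+20,u-20:u+20].mean())
E
```

```text
[ 0.55338988 -0.07753057  0.19165154] 19.25 [ 0.67763969 -0.97997227 -2.182986  ] 0.013906310591670667
change in tote region 0.5414027777777778 66
red 6.519166666666667
yel 6.4325
timer 7.557291666666667
```

View pics/s12.png

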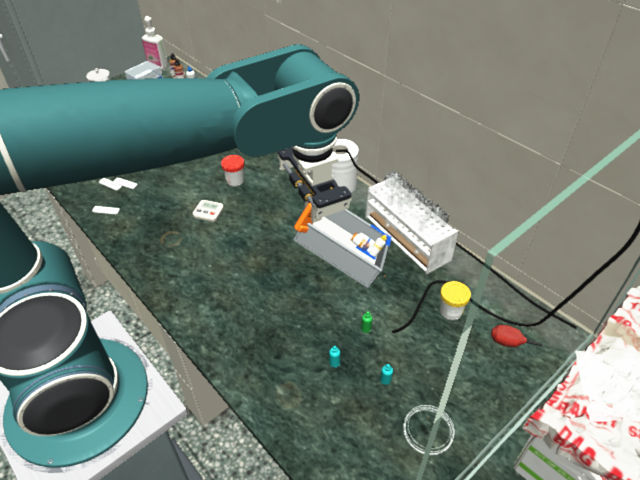

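The tote is held tilted and still with all three bottles in the blue corner at about (370,242). The cups (233,170) and (455,300) and the timer (208,210) have not moved.

```bash
python3 -c "
from bench import robot
print(robot.sign_off())"
```

```text
the job is handed in; nothing more can be done
None
```

The job is done and handed in at about 19 s. The yellow-capped bottle is in the tote, and the tote is held tilted and still by its orange tab with all three bottles in the blue corner.

- **First lift:** A full grip on the tab was rigid and raised the tote about 35 mm level, so I set it back down. A lighter hold (jaw set to 13.5 mm) let the tab turn, and I lifted it along the arc from there. Once it was tilted I tightened the grip again.
- **Tote:** My last fit from the images put the tilt at about 33° with the blue corner on the worktop. The tab was not slipping, and tightening the grip moved nothing noticeably. The tote sits about 13 mm further along its diagonal than where it started.
- **Bottles:** Their middles are roughly 40 to 60 mm from the inside corner. Yellow is still standing on its foot against the wall, with blue and amber lying beside it. Amber's position is the least certain, because the other bottles and the arm partly hide it.
- **Cups and timer:** All three sit at the same pixels in the scene view as at the start. The top view also differed slightly there in brightness, and I took that as noise or changed shading.

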